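# Set up the bevel mitre jig for sawing frame moulding

### The job

Set up the mitre jig for the next cut. First push the stiff length stop along the fence towards the brass mark until its pointer is about 15 mm short, take the hand off it for a moment, and then nudge it on in small taps until the pointer is level with the mark (within 3 mm), never pushing it past; then take the saw from its rest and slide it blade down, without dropping it, into the middle of the jig's leaning saw guide until its edge is fully down on the jig's bed, and let go. Leave everything else on the bench where it stands.

Things in the scene. Friction and masses are not known exactly. Their poses are not given: they have to be found in the camera images.
- jig: Mitre jig fixed on the bench: plywood bed 130 (x) x 380 (y) x 18 mm, origin at the centre of its underside. Its x points away from the robot, its y to the left along the bed (yaw within 0.3 rad). A wooden fence stands on its far side (x 32 to 60, y -40 to 190 mm, top 60 mm above the bench). The stop runs before the fence; the leaning saw guide stands at the -y end.
- stop (a joint): Position of the length stop along the fence, in m: grows from 0 to 0.175 as it moves in the jig's -y direction, towards the saw guide. The stop is stiff: it needs about 8 N, moves only while it is pushed and stays where it is left (no spring). It starts at 0 to 0.05.
- stop_pointer (a point): Tip of the steel pointer on the length stop, 68 mm above the bench. The stop: dark wooden block 55 (jig x) x 40 (jig y) mm on the bed, top 67 mm above the bench, with a 7 mm bolt head. From the block's centre the tip lies 41 mm in jig +x and 0 in y. It starts 50 to 140 mm from the mark on the jig's +y side: push the block's +y end face in jig -y.
- mark: The mark: a dark line 2.5 mm wide across the top of the fence, with a brass tab 16 mm wide on the fence's far edge centred on it; flat, nothing to bump into. Origin on the line, on the fence's top; axes parallel to the jig's. The pointer is level with the mark when both have the same jig y.
- guide: Leaning saw guide: two parallel dark walls 100 mm long (along jig x), 12 mm thick, with a 9 mm slot between them, open at both ends, mouth flared, 70 mm deep along the slope. Origin mid-slot at its foot, on the bed (18 mm above the bench). x along the slot, as the jig's x; z up out of the slot, leaning 30 degrees from vertical to jig -y; y square to the walls.
- saw: Flat saw: steel blade 150 mm long (x), 4 mm thick (y), with a light wooden grip 120 long, 24 thick, 40 mm high along its back. Origin mid-way along the blade's lower edge, z up: blade 0 to 80 mm, grip 80 to 120 mm. Same both ways round and may end either way round. 0.3 to 0.55 kg. It starts upright in the slot of the rest.
- rest: Wooden saw rest fixed on the bench, 110 (its x) x 70 x 50 mm; origin at the centre of its underside. Slot along its x, 6 mm wide, from its floor (10 mm above the bench) up to its top (50 mm). It stands at the near left or the near right of the jig.
- casket: Bystander: dark inlaid wooden box 80 x 110 mm, 65 mm high; origin at the centre of its underside. At the near side that the rest does not take.
- tall_figure: Bystander: turned wooden figure 190 mm high, base 57 mm across, standing between robot and jig; origin at the centre of its underside.
- short_figure: Bystander: turned wooden figure 130 mm high, base 39 mm across, right of the jig; origin at the centre of its underside.
- glue_jar: Bystander: jar 68 mm across, 85 mm high, left of the jig; origin at the centre of its underside.
- blank: Bystander: light wooden block 60 x 160 x 40 mm beyond the jig; origin at the centre of its underside.
- mallet: Bystander: lying wooden mallet, 235 mm long along its x, head 70 x 110 x 60 mm, at the far left; origin on the bench, 55 mm from the head's near face.
- brush: Bystander: lying brush at the far right; origin at its underside.
Things that resemble listed ones, but are neither listed nor needed, are in the scene too. What is meant by the saw is not turquoise, and is the larger of those in its own colour.

How it is judged:
By the outcome, as a careful person would: the job done as asked, in the order asked, and still so for the second after the job is handed in, with the robot touching nothing.
It also fails if it takes over 72 s, if anything falls off the work surface, if the arm or the gripper's body presses on something with over 40 N, if the wrist force passes 120 N, or if a joint passes its speed limit or range.

### The arm

A 6-joint arm with a two-finger parallel gripper is mounted at the origin on the work surface. World frame = base frame: x ahead of the robot, y to its left, z up, the work surface at z = 0. Lengths are in mm, angles in rad, forces in N, time in s.
With the tool pointing down it reaches from about 325 to 875 mm from the base axis. Payload 4.4 kg.
Tool frame: the origin (TCP) lies on the centre line of the jaws, within the pads' length; the fingertips stand ahead of it and the grasp point (between the pads) lies 6 mm ahead of it (ctrl.tcp_to_tips is the z of the fingertips in the tool frame, in mm); z points along the fingers, y is the line along which they close (so a half turn about z gives the same grasp; the last joint's range is limited). The gripper opens to 85 mm and grips with 20 to 120 N. Pads are 22 mm wide; open, the fingers measure 114 mm over their backs; the gripper's body (76 mm by 85 mm) begins 54 mm behind the grasp point. The pads swing forward as they close: fully open they stand 13 mm farther back than shut.
Start: joints at [1.107, 0.207, 1.542, -0, 1.393, -0.15], TCP at [177.498, 546.92, 256.282] pointing down, gripper open.
Joint ranges: [-2.73, 2.73], [-0.86, 2.22], [0.23, 2.46], [-1.11, 4.25], [0.08, 2.63], [-2.82, 2.82]. Speed limits (rad/s): [2.79, 2.79, 3.14, 3.14, 3.14, 3.14].

### API

Orientations are given as a 3x3 rotation matrix whose columns are the frame's x, y, z axes.
In Python, from plant import ctrl, sensors, optics gives the robot as it stands. Calls block until the motion is done:
- ctrl.move_ptp(position, orientation): joint-space move of the TCP to a pose.
- ctrl.move_l(position, rot=None, vel=150, threshold=None): straight line of the TCP; rot=None keeps the orientation; vel is the mean speed in mm/s. With threshold (N) it stops when the force on the tool has changed by that much, and returns True; else False.
- ctrl.set_joints(angles): joint-space move.
- ctrl.gripper_to(opening, force=None): finger opening in mm; force is the grip in N (None keeps the last); returns when the fingers have stopped.
- ctrl.hold(seconds).
- ctrl.solve_ik(position, orientation): joint angles nearest the present ones, or None.
- sensors.read_state(): the state.
- optics.grab_frame(name): name is "scene" or "top" or "wrist"; returns (picture, depth): 480x640x3 uint8, red, green, blue; 480x640 float32, mm along the optical axis (not along the pixel's ray), 0 where there is no reading.
- optics.camera_params(name): a dict with "mtx" (3x3 intrinsics, pixels), "R" (3x3) and "t" (3): a world point X has camera coordinates R X + t; the wrist camera has in their place "T_tool_cam" (4x4, takes a point from camera to tool coordinates, whose origin is the TCP and whose axes are the flange's). Camera axes: x right, y down, z forward; pixel columns grow to the right and rows downward; lengths in mm; the calibration is good to about 2 mm. A picture is of the moment at which its call begins: read the wrist's pose just before it. camera_params takes no time and is no camera call.
A pose or a line that the arm cannot do raises ctrl.MotionError and nothing moves.
- ctrl.finish_job(): hands the job in; it is judged then, once.
The state is a dict: "t": time; "q": joint angles; "qvel": joint speeds; "tau": joint torques, N m; "eef_pos": TCP position; "eef_rot": TCP orientation; "force": force on the tool from outside, world axes, zero at the start; "wrist_torque": the same for the moment, N m; "grip_width": finger opening in mm; "grasp_force": force on a finger pad.
Only numpy, scipy, OpenCV 4.12 (cv2) and the standard library are available. Lean on these libraries where they do the work, as an engineer would, in place of code of your own. Each camera call takes 0.05 s, during which the arm holds its last target. There are 200 camera calls.

## Working session

There is one attempt and no reset: what is moved stays moved. The work goes in short steps, each a Python script; the robot and the scene stay as the last script left them, time stands still between calls to the robot, and variables do not carry over. Pictures are saved under pics/ and viewed, at most 10 in all, crops included, and the job is handed in when it is done.

```bash
ls; mkdir -p pics
python3 - <<'E'
from plant import ctrl,sensors,optics
import cv2,numpy as np
print(ctrl.tcp_to_tips)
for n in("scene","top"):
    p,d=optics.grab_frame(n); c=optics.camera_params(n)
    np.savez(f"{n}.npz",p=p,d=d,**c)
    cv2.imwrite(f"pics/{n}.png",p[:,:,::-1]); print(n,c)
print(optics.camera_params("wrist"),sensors.read_state()['t'])
E
```

```text
pics
25.0
scene {'mtx': array([[601.11947333,   0.        , 319.4209673 ],
       [  0.        , 601.11947333, 243.38531422],
       [  0.        ,   0.        ,   1.        ]]), 'R': array([[-0.76884488,  0.6394022 ,  0.00650946],
       [ 0.51662396,  0.62714539, -0.58291367],
       [-0.37679866, -0.44480725, -0.81250802]]), 't': array([ 465.88028404, -201.72491577, 1471.59709307])}
top {'mtx': array([[518.00062253,   0.        , 316.08595148],
       [  0.        , 518.00062253, 224.9517688 ],
       [  0.        ,   0.        ,   1.        ]]), 'R': array([[ 0.01417776, -0.99978722, -0.01498345],
       [-0.99430161, -0.01251339, -0.10586653],
       [ 0.10565651,  0.01639902, -0.99426746]]), 't': array([ -58.40437433,  572.09940202, 1169.39165301])}
{'mtx': array([[371.14734703,   0.        , 326.07158069],
       [  0.        , 371.14734703, 235.62135047],
       [  0.        ,   0.        ,   1.        ]]), 'T_tool_cam': array([[ 5.86707491e-04, -9.56461420e-01, -2.91858198e-01,
         7.47833690e+01],
       [ 9.99999725e-01,  4.29010428e-04,  6.04318839e-04,
        -5.11605056e-01],
       [-4.52797445e-04, -2.91858472e-01,  9.56461409e-01,
        -1.18085554e+02],
       [ 0.00000000e+00,  0.00000000e+00,  0.00000000e+00,
         1.00000000e+00]])} 0.1
```

View pics/top.png

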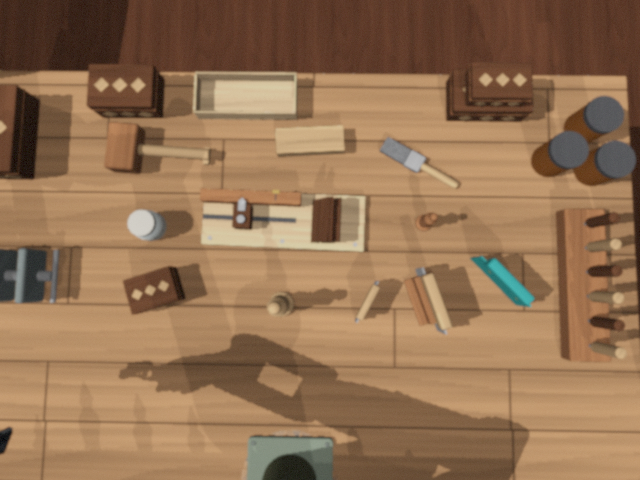

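View pics/scene.png

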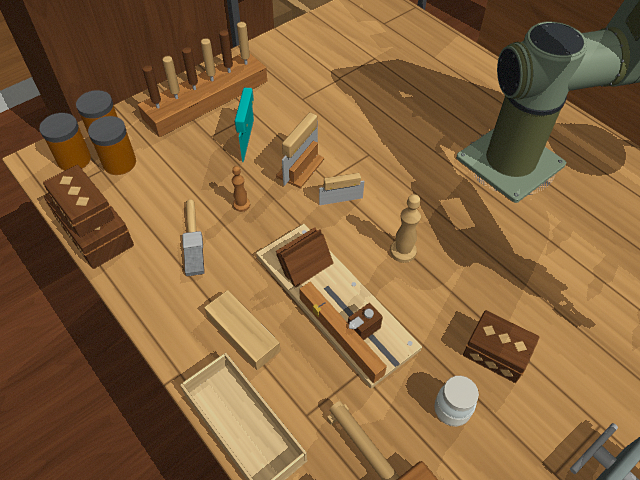

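Top view: the jig is at (202–366, 190–250), the stop at (242,213) and the guide at (325,220). There are three saw-like things: turquoise at (505,280), a small light-grip one at (368,301), and a larger light-grip one in the wooden rest at (435,300). The larger one fits (not turquoise, larger of its colour, standing in the rest). I'll confirm this in a crop.

```bash
cat > h.py <<'E'
from plant import ctrl,sensors,optics
import cv2,numpy as np
def cloud(p,d,K,R,t):
    v,u=np.mgrid[:480,:640]; 
    c=np.stack([(u-K[0,2])/K[0,0]*d,(v-K[1,2])/K[1,1]*d,d],-1)
    return (c-t)@R
def load(n):
    z=np.load(n+".npz"); return z['p'],z['d'],cloud(z['p'],z['d'],z['mtx'],z['R'],z['t'])
def wrist(n):
    s=sensors.read_state(); c=optics.camera_params("wrist"); p,d=optics.grab_frame("wrist")
    T=c['T_tool_cam']; Rw=s['eef_rot']@T[:3,:3]; o=s['eef_pos']+s['eef_rot']@T[:3,3]
    R=Rw.T; t=-R@o
    np.savez(n+".npz",p=p,d=d,mtx=c['mtx'],R=R,t=t); cv2.imwrite(f"pics/{n}.png",p[:,:,::-1])
def down(a): # tool z down, tool x at world angle a
    x=np.array([np.cos(a),np.sin(a),0]); z=np.array([0,0,-1.]); return np.stack([x,np.cross(z,x),z],1)
E
python3 - <<'E'
from h import *
p,d,X=load("top")
for n,(u,v) in dict(stop=(242,220),bedL=(205,240),bedR=(362,245),fence=(270,196),fL=(203,193),fR=(298,198),guide=(325,220),gripA=(425,272),gripB=(445,325),rest=(418,300),tall=(278,305),short=(430,220),jar=(145,225),small=(368,301)).items(): print(n,X[v,u].round(0))
def rect(sel,nm):
    P=X[sel]; r=cv2.minAreaRect(P[:,:2].astype(np.float32)); print(nm,len(P),np.round(r[0]),np.round(r[1]),r[2],P[:,2].mean())
v,u=np.mgrid[:480,:640]; Z=X[...,2]
rect((u>195)&(u<372)&(v>185)&(v<256)&(Z>13)&(Z<24),"bed")
rect((u>195)&(u<305)&(v>183)&(v<210)&(Z>54)&(Z<66),"fence")
rect((u>400)&(u<460)&(v>260)&(v<340)&(Z>120)&(Z<140),"grip")
rect((u>400)&(u<460)&(v>260)&(v<340)&(Z>45)&(Z<56),"rest")
q=load("scene")[0]
a=cv2.resize(q[100:215,270:380],None,fx=3.5,fy=3.5,interpolation=2); b=cv2.resize(p[255:345,345:460],None,fx=3.3,fy=3.3,interpolation=2)
h=max(a.shape[0],b.shape[0]); f=lambda i:np.pad(i,((0,h-i.shape[0]),(0,0),(0,0)))
cv2.imwrite("pics/crop.png",np.hstack([f(a),f(b)])[:,:,::-1])
E
```

```text
stop [578. 115.  71.]
bedL [535. 208.  21.]
bedR [ 529. -158.   12.]
fence [635.  55.  58.]
fL [640. 208.  59.]
fR [630.  -9.  61.]
guide [579. -71.  76.]
gripA [ 467. -288.   98.]
gripB [ 357. -322.  130.]
rest [ 403. -289.    9.]
tall [396.  20. 184.]
short [ 580. -300.   96.]
jar [562. 327.  87.]
small [ 402. -167.   86.]
bed 5700 [587.  26.] [380. 130.] 88.185546875 18.470600905870256
fence 1272 [627. 100.] [229.  49.] 89.31336212158203 60.44195318421505
grip 691 [ 408. -308.] [120.  25.] 19.57514190673828 129.25044881531414
rest 313 [ 405. -299.] [148.  18.] 18.56781005859375 50.30368631032889
```

View pics/crop.png

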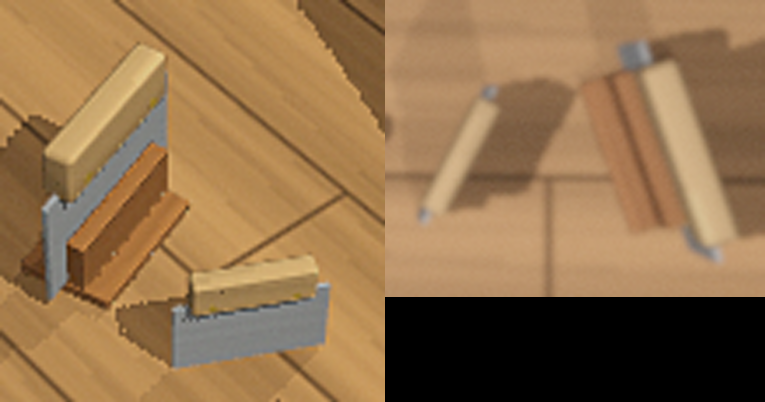

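The crop confirms it: the saw in the rest (left in the crop, blade and grip clearly longer) is the one meant, and the free-standing one is smaller. Next I'll take close wrist views of the jig.

Run:
```python
from h import *
s=sensors.read_state(); print(s['eef_rot'].round(2))
yaw=-0.032
for a in (yaw,yaw+np.pi):
    print(a,ctrl.solve_ik([560,60,180],down(a)))
ctrl.move_ptp([540,60,200],down(yaw)); wrist("w1")
ctrl.move_ptp([575,-80,200],down(yaw)); wrist("w2")
print(sensors.read_state()['t'])
a=cv2.imread("pics/w1.png");b=cv2.imread("pics/w2.png");cv2.imwrite("pics/w12.png",cv2.resize(np.hstack([a[:,:],b]),(0,0),fx=.625,fy=.625))
```

```text
[[-0.95  0.31 -0.  ]
 [ 0.31  0.95 -0.  ]
 [ 0.   -0.   -1.  ]]
-0.032 [-4.69208483e-02  2.55509553e-01  1.64758111e+00 -4.44089210e-16
  1.23850199e+00  1.55587548e+00]
3.109592653589793 [-4.69208483e-02  2.55509553e-01  1.64758111e+00 -4.44089210e-16
  1.23850199e+00 -1.58571718e+00]
3.0167
```

View pics/w1.png

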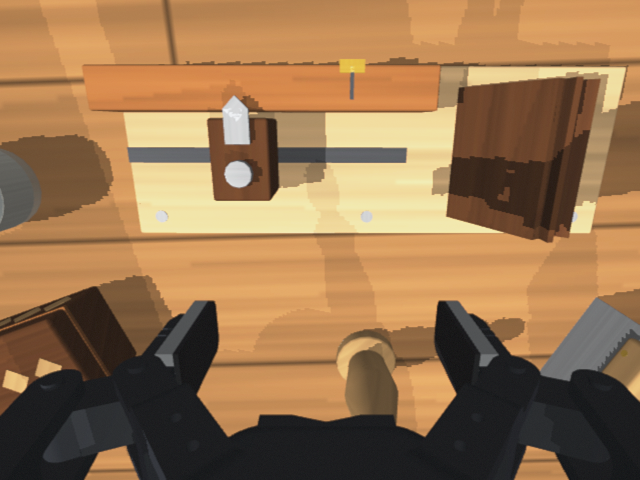

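View pics/w2.png

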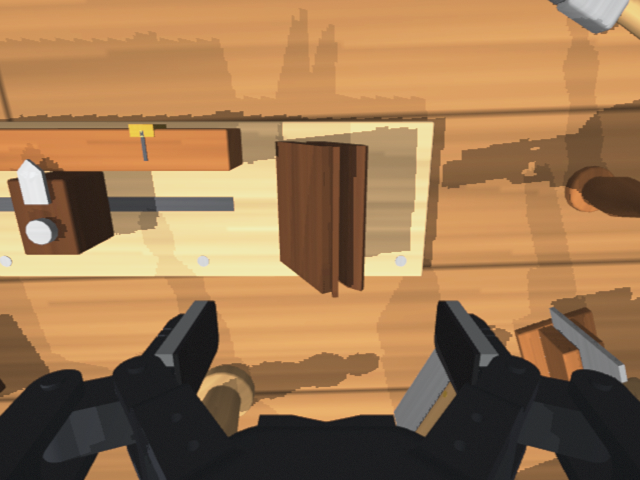

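w1: pointer tip at (235,96), mark line at (352,70–99) with its brass tab at (352,65), guide on the right. w2: the guide slot runs between the walls at about u 340 (rows 145–290).

```bash
cat >> h.py <<'E'
def ray(n,u,v,z):
    f=np.load(n+".npz"); R=f['R'];K=f['mtx'];o=-R.T@f['t']
    r=R.T@np.linalg.inv(K)@np.array([u,v,1.]); return o+r*(z-o[2])/r[2]
E
python3 - <<'E'
from h import *
v,u=np.mgrid[:480,:640]
for n in("w1","w2"):
    p,d,X=load(n); Z=X[...,2]; ok=(d>0)&(v<300)
    def rect(sel,nm):
        P=X[sel]; r=cv2.minAreaRect(P[:,:2].astype(np.float32)); print(n,nm,len(P),np.round(r[0],1),np.round(r[1],1),round(r[2],2),P[:,2].mean().round(1))
    xy=(X[...,0]>500)&(X[...,0]<680)&(X[...,1]<230)&(X[...,1]>-180)&ok
    rect(xy&(Z>15)&(Z<22),"bed"); 
    rect(xy&(Z>57)&(Z<63)&(X[...,0]>612)&(X[...,1]>-22),"fence")
    if n=="w1": rect(xy&(Z>64.5)&(Z<69.5)&(X[...,0]<612)&(X[...,1]>60),"stoptop")
print("tip",ray("w1",235,96,68),"mark",ray("w1",351.7,99,60),ray("w1",352,68,60), "w2 mark",ray("w2",146,160,60),ray("w2",141,132,60),"tip2",ray("w2",25,161,68))
# guide planes in w1,w2 with normals
for n in("w1","w2"):
    p,d,X=load(n); Xs=cv2.medianBlur(X.astype(np.float32)[...,2],3); 
    gx=cv2.Sobel(X.astype(np.float64),cv2.CV_64F,1,0,ksize=3);gy=cv2.Sobel(X.astype(np.float64),cv2.CV_64F,0,1,ksize=3)
    N=np.cross(gy,gx);N/=np.linalg.norm(N,axis=2,keepdims=True)+1e-9
    m=(X[...,1]<-30)&(X[...,1]>-140)&(X[...,0]>525)&(X[...,0]<645)&(X[...,2]>24)&(v<300)
    P=X[m]; print(n,P.min(0).round(1),P.max(0).round(1))
    e=np.array([np.sin(.032),np.cos(.032),0])
    y=(P-[587,26,18])@e; nrm=N[m]@e
    for x0 in(545,570,595,620):
        k=np.abs(P[:,0]-x0)<4; kk=np.where(k)[0]
        # lean coordinate: s = y + tan30*z  (perp offset *cos30)
        w=(y+np.tan(np.pi/6)*(P[:,2]-18))*np.cos(np.pi/6)
        h,ed=np.histogram(w[kk],bins=np.arange(-120,-55,1)); print(x0,[(int(ed[i]),int(h[i])) for i in range(len(h)) if h[i]>2])
E
```

```text
w1 bed 40395 [588.6  25.2] [380.6 129.3] 88.27 18.6
w1 fence 16173 [632.5  99. ] [230.4  40.6] 89.15 60.5
w1 stoptop 3374 [588.2 116.7] [40.2 48.1] 88.09 67.0
w2 bed 36832 [588.4  19.7] [369.2 129.1] 88.16 18.5
w2 fence 9662 [632.1  63.9] [ 39.5 161.7] 0.25 60.5
tip [631.60817602 115.25947485  68.        ] mark [628.02639957  40.99703408  60.        ] [646.64614185  40.61988215  60.        ] w2 mark [628.10555747  41.38175966  60.        ] [646.58032501  41.51163006  60.        ] tip2 [630.6747664  117.98138602  68.        ]
w1 [ 534.2 -107.2   24. ] [636.2 -41.2  90.5]
545 [(-85, 3), (-84, 19), (-83, 47), (-82, 46), (-81, 39), (-80, 17), (-79, 3), (-66, 8), (-65, 33), (-64, 55), (-63, 59), (-62, 50), (-61, 23), (-60, 15), (-59, 176), (-58, 520), (-57, 192)]
570 [(-85, 6), (-84, 19), (-83, 41), (-82, 64), (-81, 39), (-80, 19), (-79, 4), (-66, 8), (-65, 31), (-64, 65), (-63, 64), (-62, 47), (-61, 30), (-60, 17), (-59, 172), (-58, 580), (-57, 217)]
595 [(-85, 3), (-84, 24), (-83, 58), (-82, 47), (-81, 46), (-80, 23), (-79, 4), (-66, 7), (-65, 45), (-64, 49), (-63, 81), (-62, 63), (-61,
[... 455 characters left out ...]
, (-61, 21), (-60, 13), (-59, 30), (-58, 366), (-57, 19)]
570 [(-87, 10), (-86, 10), (-85, 8), (-84, 20), (-83, 31), (-82, 31), (-81, 36), (-80, 33), (-79, 107), (-78, 8), (-65, 18), (-64, 30), (-63, 49), (-62, 36), (-61, 17), (-60, 17), (-59, 26), (-58, 399), (-57, 21)]
595 [(-87, 10), (-86, 9), (-85, 11), (-84, 22), (-83, 34), (-82, 36), (-81, 36), (-80, 43), (-79, 95), (-78, 19), (-65, 24), (-64, 45), (-63, 34), (-62, 38), (-61, 24), (-60, 18), (-59, 29), (-58, 417), (-57, 34)]
620 [(-87, 10), (-86, 7), (-85, 14), (-84, 32), (-83, 29), (-82, 41), (-81, 37), (-80, 42), (-79, 118), (-78, 16), (-65, 26), (-64, 42), (-63, 44), (-62, 42), (-61, 27), (-60, 18), (-59, 35), (-58, 431), (-57, 50)]
```

```bash
cat >> h.py <<'E'
yaw=-0.0314; J=np.array([588.5,25.5,0]); RJ=np.array([[np.cos(yaw),-np.sin(yaw),0],[np.sin(yaw),np.cos(yaw),0],[0,0,1]])
def jw(x,y,z): return J+RJ@[x,y,z]
def meas(n):
    p,d,X=load(n); q=(X-J)@RJ; hsv=cv2.cvtColor(p,cv2.COLOR_RGB2HSV).astype(int); H,S,V=hsv[...,0],hsv[...,1],hsv[...,2]
    base=(d>0)&(q[...,0]>28)&(q[...,0]<68)&(q[...,1]>-45)&(q[...,1]<195)&(q[...,2]>54)&(q[...,2]<74)
    pt=base&(S<40)&(V>140)&(q[...,2]>63); tb=base&(S>130)&(H>20)&(H<35)&(q[...,0]>50); ln=base&(S<90)&(V<130)&(q[...,2]<63)&(q[...,0]<60)
    f=lambda m:(int(m.sum()),*( [round(float(x),2) for x in (q[m][:,1].mean(),q[m][:,1].min(),q[m][:,1].max(),q[m][:,0].max())] if m.any() else []))
    return f(pt),f(tb),f(ln)
E
python3 - <<'E'
from h import *
for n in("w1","w2"): print(meas(n))
ctrl.gripper_to(0); R=down(yaw)
ctrl.move_ptp(jw(-2,150,130),R); ctrl.move_l(jw(-2,150,57))
hit=ctrl.move_l(jw(-2,112,57),vel=30,threshold=4)
s=sensors.read_state(); print(hit,((s['eef_pos']-J)@RJ).round(2),s['force'].round(1),s['grip_width'],s['t'])
wrist("w3"); print(meas("w3"))
E
```

```text
((380, 91.25, 83.52, 99.16, 40.24), (337, 17.14, 9.33, 24.74, 62.82), (77, 17.13, 16.15, 18.1, 54.67))
((324, 91.25, 82.7, 99.28, 40.14), (278, 16.75, 8.39, 25.27, 62.7), (84, 16.79, 14.98, 18.33, 57.58))
True [ -2.39 124.85  56.53] [-0.   0.6  0.4] 0.2567794588517337 6.2917
((1432, 90.83, 82.36, 98.53, 40.86), (7, 25.41, 24.76, 26.13, 62.36), (1, 95.18, 95.18, 95.18, 28.01))
```

Run:
```python
from h import *
def st(l):
    s=sensors.read_state(); print(l,((s['eef_pos']-J)@RJ).round(2),s['force'].round(1),round(s['t'],2))
ctrl.move_l(jw(-2,67,57),vel=45); st("pushed")
ctrl.move_l(jw(-2,82,57),vel=60); ctrl.hold(0.4); st("off")
wrist("w4"); print(meas("w4"))
```

```text
pushed [-3.2  69.2  55.93] [ 0.6  7.  -2.7] 7.78
off [-1.97 81.78 57.03] [-0.2 -1.1  0.4] 8.58
((798, 35.53, 27.04, 43.09, 40.64), (1517, 17.72, 8.37, 25.6, 63.11), (426, 17.35, 15.13, 37.48, 54.77))
```

Run:
```python
from h import *
def tap(c):
    ctrl.move_l(jw(-2,c,57),vel=40); s=sensors.read_state(); e=((s['eef_pos']-J)@RJ)[1]
    ctrl.move_l(jw(-2,c+9,57),vel=60); ctrl.hold(0.15); wrist("w5"); m=meas("w5")
    print(c,e.round(2),"ptr",m[0][1],"mark",m[1][1],m[2][1],"t",round(sensors.read_state()['t'],2)); return m[0][1]
tap(64.3); ctrl.hold(0.4)
tap(60.3); tap(56.3); tap(53.3)
```

```text
64.3 65.21 ptr 32.99 mark 17.66 17.26 t 9.72
60.3 61.18 ptr 29.06 mark 17.57 17.31 t 11.1
56.3 57.1 ptr 24.09 mark 17.58 17.17 t 12.07
53.3 53.95 ptr 21.76 mark 17.48 17.14 t 13.03
```

Run:
```python
from h import *
def tap(c):
    ctrl.move_l(jw(-2,c,57),vel=30); s=sensors.read_state(); e=((s['eef_pos']-J)@RJ)[1]
    ctrl.move_l(jw(-2,c+9,57),vel=60); ctrl.hold(0.15); wrist("w6"); m=meas("w6")
    print(c,e.round(2),"ptr",m[0][1:4],"mark",m[1][1],m[2][1],"t",round(sensors.read_state()['t'],2)); return m[0][1]
p=tap(50.8)
if p>18.9: tap(50.8-(p-18.4))
```

```text
50.8 51.85 ptr (19.03, 9.71, 25.85) mark 17.44 17.15 t 14.06
50.169999999999995 50.9 ptr (18.45, 8.96, 24.69) mark 17.47 17.14 t 15.03
```

View pics/w6.png

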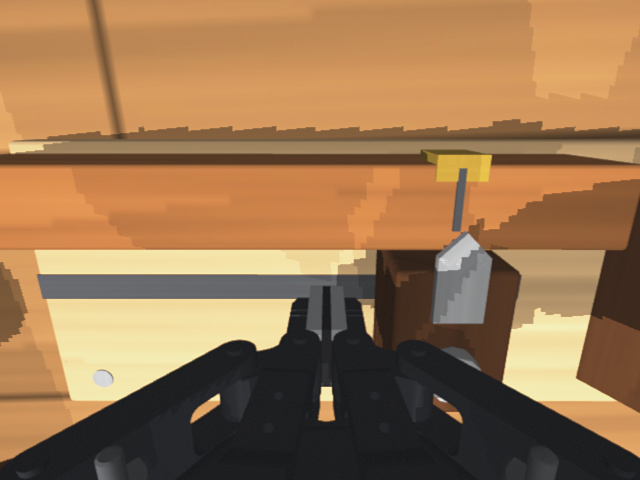

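w6: tip at about (467,233), mark line from (463,168) to (457,231). The pointer is partly shadowed, so my mean is biased. I'll compute the tip directly.

Run:
```python
from h import *
J2=lambda P:((P-J)@RJ).round(2)
for u in(466,467,468): print("tip",J2(ray("w6",u,233,68)))
print("line",J2(ray("w6",457,231,60)),J2(ray("w6",463,170,60)))
p,d,X=load("w6"); q=(X-J)@RJ
m=(d>0)&(q[...,2]>65)&(q[...,2]<71)&(q[...,0]>16)&(q[...,1]>-5)&(q[...,1]<40)
for x in range(18,43,3):
    k=m&(abs(q[...,0]-x)<1.5)
    if k.any(): y=q[k][:,1]; print(x,y.min().round(2),y.max().round(2),((y.min()+y.max())/2).round(2),q[k][:,2].mean().round(1))
```

```text
tip [40.36 16.42 68.  ]
tip [40.37 16.12 68.  ]
tip [40.37 15.82 68.  ]
line [38.63 16.26 60.  ] [58.16 16.45 60.  ]
18 -2.95 36.49 16.77 68.2
21 -3.05 36.7 16.83 68.2
24 -3.55 36.52 16.49 68.2
27 -2.91 36.46 16.78 68.1
30 7.99 24.77 16.38 69.8
33 8.5 24.77 16.64 69.8
36 10.32 23.1 16.71 69.7
39 13.48 20.44 16.96 69.4
42 16.24 17.86 17.05 68.9
```

```bash
cat >> h.py <<'E'
G=np.array([585.6,-59.5,18.])
c,s_=np.cos(np.pi/6),.5
RG=RJ@np.array([[1,0,0],[0,c,-s_],[0,s_,c]])   # guide axes
def place(h,sx,dx=0,dy=0,tz=106): # TCP for saw edge h mm above guide foot
    Rt=np.stack([RG[:,0]*sx,-RG[:,1]*sx,-RG[:,2]],1)
    return G+RG@np.array([dx,dy,h+tz]),Rt
E
python3 - <<'E'
from h import *
for sx in(1,-1):
    for h in(0,90,130):
        P,R=place(h,sx); q=ctrl.solve_ik(P,R); print(sx,h,P.round(),np.round(np.linalg.det(R),2),None if q is None else np.round(q,2))
    print(np.round(ctrl.solve_ik([408,-308,116],down(.342+(0 if sx>0 else np.pi))),2))
ctrl.move_l(jw(-2,65,57),vel=150); ctrl.move_l(jw(-2,65,230),vel=250)
ctrl.gripper_to(85)
ctrl.move_ptp([390,-315,260],down(.342)); wrist("w7")
p,d,X=load("w7"); v,u=np.mgrid[:480,:640]
m=(d>0)&(X[...,2]>122)&(X[...,2]<137)&(np.hypot(X[...,0]-408,X[...,1]+308)<90)&(v<420)
r=cv2.minAreaRect(X[m][:,:2].astype(np.float32)); print(m.sum(),r,X[m][:,2].mean(),"v",v[m].max())
for n,zl,zh in(("rest",46,54),):
    k=(d>0)&(X[...,2]>zl)&(X[...,2]<zh)&(np.hypot(X[...,0]-408,X[...,1]+308)<90); print(n,k.sum(),cv2.minAreaRect(X[k][:,:2].astype(np.float32)))
print(sensors.read_state()['t'])
E
```

```text
1 0 [ 584. -112.  110.] 1.0 [-0.56  0.53  1.52  0.46  1.39  0.9 ]
1 90 [ 583. -157.  188.] 1.0 [-0.62  0.46  1.43  0.43  1.55  0.91]
1 130 [ 582. -177.  222.] 1.0 [-0.64  0.45  1.38  0.42  1.63  0.92]
[-0.82  0.24  1.82 -0.    1.08  0.41]
-1 0 [ 584. -112.  110.] 1.0 [-0.56  0.53  1.52  0.46  1.39 -2.25]
-1 90 [ 583. -157.  188.] 1.0 [-0.62  0.46  1.43  0.43  1.55 -2.23]
-1 130 [ 582. -177.  222.] 1.0 [-0.64  0.45  1.38  0.42  1.63 -2.22]
[-0.82  0.24  1.82 -0.    1.08 -2.73]
5858 ((409.5152587890625, -309.19122314453125), (118.80266571044922, 24.033912658691406), 19.657907485961914) 129.82494839634242 v 284
rest 373 ((411.72418212890625, -308.4128723144531), (109.15825653076172, 34.06778335571289), 19.720945358276367)
18.6167
```

View pics/w7.png

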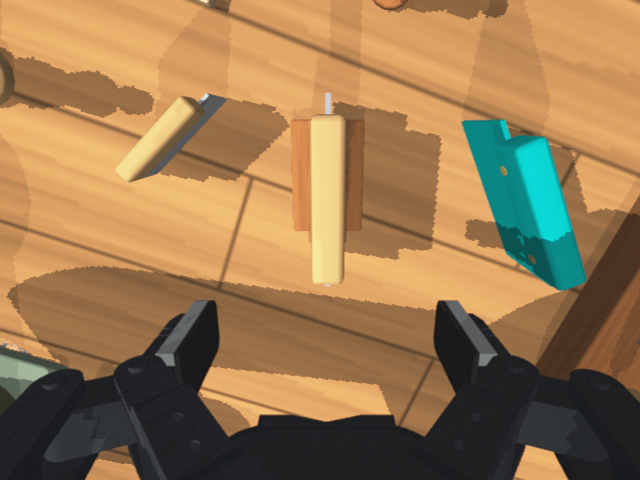

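w7: the saw grip is at (328,115–284), straight along the tool x axis, with clear space for the fingers on both sides. The small saw at (160,140) and the turquoise one at (520,200) are well clear.

Run:
```python
from h import *
R=down(.343); S=np.array([409.5,-309.2,116])
ctrl.gripper_to(64)
ctrl.move_ptp(S+[0,0,60],R); print(ctrl.move_l(S,vel=120,threshold=15))
ctrl.gripper_to(10,force=80); s=sensors.read_state(); print(s['grip_width'],s['grasp_force'],s['eef_pos'].round(1),s['force'].round(1))
ctrl.move_l(S+[0,0,20],vel=50); ctrl.move_l(S+[0,0,130],vel=150)
s=sensors.read_state(); print(s['grip_width'],s['force'].round(1),s['t'])
P,Rt=place(125,1); ctrl.move_ptp(P,Rt); ctrl.hold(.2)
s=sensors.read_state(); print(s['eef_pos'].round(1),P.round(1),s['force'].round(1),s['t'])
for n in("scene","top"):
    p,d=optics.grab_frame(n); c=optics.camera_params(n); np.savez(f"{n}2.npz",p=p,d=d,**c)
    X=cloud(p,d,c['mtx'],c['R'],c['t']); q=(X-G)@RG
    hsv=cv2.cvtColor(p,cv2.COLOR_RGB2HSV)
    m=(d>0)&(abs(q[...,1])<25)&(abs(q[...,0])<95)&(q[...,2]>100)&(q[...,2]<203)
    b=q[m]; print(n,len(b),b.min(0).round(1),b.max(0).round(1))
    b=b[abs(b[:,1])<9] ; A=np.c_[b[:,0],b[:,2]-125,np.ones(len(b))]; print("blade fit y=ax+bz+c",np.linalg.lstsq(A,b[:,1],rcond=None)[0].round(4),len(b))
    print("edge z by x",[(x,np.percentile(b[abs(b[:,0]-x)<8][:,2],2).round(1)) for x in(-60,-40,-20,0,20,40,60) if (abs(b[:,0]-x)<8).sum()>5])
    cv2.imwrite(f"pics/{n}2.png",p[:,:,::-1])
```

```text
False
22.90695964100583 79.35356497764587 [ 410.  -309.6  117.1] [-0.1  1.3  6.7]
23.025360067277177 [-0.3  0.1 -6.3] 21.9333
[ 581.5 -175.8  218.9] [ 582.  -174.9  218.1] [-0.6  1.  -4.3] 23.025
scene 2584 [-79.9  -6.5 123. ] [ 75.4   8.3 203. ]
blade fit y=ax+bz+c [-1.0000e-04 -1.1000e-03  1.4061e+00] 2584
edge z by x [(-60, np.float64(126.3)), (-40, np.float64(125.4)), (-20, np.float64(125.8)), (0, np.float64(126.1)), (20, np.float64(126.2)), (40, np.float64(125.0)), (60, np.float64(125.5))]
top 1343 [-77.6  -2.1 122.4] [ 73.1   6.1 202.9]
blade fit y=ax+bz+c [-2.5000e-03  1.4000e-03  2.3349e+00] 1343
edge z by x [(-60, np.float64(125.6)), (-40, np.float64(126.5)), (-20, np.float64(126.2)), (0, np.float64(126.0)), (20, np.float64(127.6)), (40, np.float64(125.7)), (60, np.float64(127.4))]
```

View pics/scene2.png

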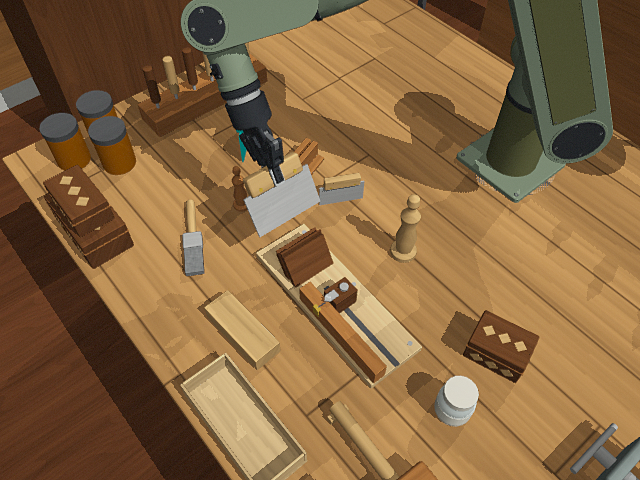

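scene2: the saw is held level at (285,200), leaning parallel to the guide at (305,257). The fit shows less than 1 mm error and no tilt. Inserting now.

Run:
```python
from h import *
def st(l,r=None):
    s=sensors.read_state(); g=RG.T@(s['eef_pos']-G); print(l,r,"h",(g-[0,0,106]).round(2),"F",(RG.T@s['force']).round(1),round(s['grip_width'],2),round(s['t'],2))
r=ctrl.move_l(place(78,1,1.5)[0],vel=100,threshold=12); st("mouth",r)
r=ctrl.move_l(place(45,1,1.5)[0],vel=35,threshold=12); st("in",r)
if not r:
    r=ctrl.move_l(place(12,1,1.5)[0],vel=40,threshold=12); st("deep",r)
    if not r: r=ctrl.move_l(place(-4,1,1.5)[0],vel=15,threshold=12); st("foot",r)
```

```text
mouth False h [1.630e+00 5.000e-02 7.798e+01] F [ 1.1 -2.3 -3.5] 23.05 23.74
in False h [ 1.73 -0.05 45.36] F [ 0.6 -3.1 -3.5] 22.89 24.83
deep False h [ 1.76 -0.05 12.32] F [ 0.4 -3.5 -4.2] 23.19 25.81
foot True h [1.63 0.15 1.54] F [-0.8  1.5  5.2] 23.0 26.57
```

Run:
```python
from h import *
ctrl.gripper_to(50); ctrl.hold(.2)
ctrl.move_l(place(70,1,1.5)[0],vel=80); ctrl.move_l(place(160,1,1.5)[0],vel=200)
ctrl.move_ptp([430,-300,330],down(0.))
ctrl.hold(.2)
for n in("scene","top"):
    p,d=optics.grab_frame(n); c=optics.camera_params(n); np.savez(f"{n}3.npz",p=p,d=d,**c)
    X=cloud(p,d,c['mtx'],c['R'],c['t']); q=(X-G)@RG
    m=(d>0)&(abs(q[...,1])<22)&(abs(q[...,0])<95)&(q[...,2]>84)&(q[...,2]<140)
    b=q[m]; print(n,len(b),np.percentile(b,[1,99],axis=0).round(1))
    t=b[b[:,2]>117]; print("top z by x",[(x,np.percentile(b[abs(b[:,0]-x)<8][:,2],95).round(1)) for x in(-50,-25,0,25,50) if (abs(b[:,0]-x)<8).sum()>5])
    cv2.imwrite(f"pics/{n}3.png",p[:,:,::-1])
s=sensors.read_state(); print(s['t'],s['force'])
a=cv2.imread("pics/scene3.png")[150:400,160:480]; b=cv2.imread("pics/top3.png")[150:350,180:480]
a=cv2.resize(a,None,fx=1.6,fy=1.6); b=cv2.resize(b,None,fx=1.2,fy=1.2); b=np.pad(b,((0,a.shape[0]-b.shape[0]),(0,0),(0,0)))
o=np.hstack([a,b]); o=cv2.resize(o,None,fx=790/o.shape[1],fy=790/o.shape[1]); cv2.imwrite("pics/end.png",o)
```

```text
scene 1158 [[-56.6 -12.3  84.5]
 [ 61.2  12.2 121.1]]
top z by x [(-50, np.float64(119.8)), (-25, np.float64(120.4)), (0, np.float64(119.9)), (25, np.float64(120.6)), (50, np.float64(120.0))]
top 986 [[-60.9 -14.5  84.4]
 [ 65.2  11.  123.1]]
top z by x [(-50, np.float64(122.6)), (-25, np.float64(121.9)), (0, np.float64(122.4)), (25, np.float64(122.1)), (50, np.float64(121.8))]
29.9167 [-0.06419227 -0.6871291  -0.04825824]
```

View pics/end.png

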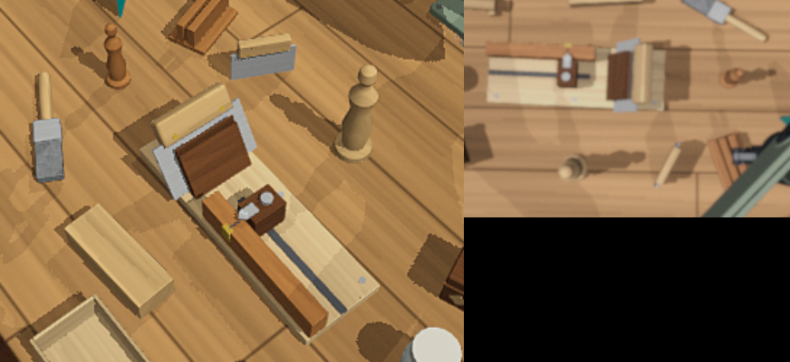

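The last view shows the saw seated level in the guide, its top about 120–122 mm up the slope and about 2 mm off centre. The stop pointer is at the mark and nothing else has moved, so I'm handing in.

```bash
python3 -c "
from plant import ctrl
print(ctrl.finish_job())"
```

```text
the job is handed in; nothing more can be done
None
```

I handed the job in at about 30 s: the stop pointer measures level with the mark to about 0.3 mm (too close to call whether it is just short or just past), and the saw is fully down, about 2 mm off the middle of the guide; the stop's first release came about 18 mm short, so I pushed it to 15–16 mm and took the hand off again before tapping.

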